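# Shake-check an emptied weight canister

## Robot

A 6-joint arm with a two-finger parallel gripper is mounted at the origin on a cart in front of the work surface, level with it; the furniture and walls round the work are solid. World frame = base frame: x ahead of the robot, y to its left, z up, the work surface at z = 0. Lengths are in m, angles in degrees, forces in N, time in s.
With the tool pointing down it reaches from about 0.375 to 0.9 m from the base axis. Payload 3.1 kg.
Tool frame: the origin (TCP) lies between the finger pads; the fingertips stand 19 mm ahead of it and the grasp point (between the pads) is the TCP; z points along the fingers, x is the direction in which the jaws open and shut, and the axes are right-handed (so a half turn about z gives the same grasp; the last joint's range is limited). The gripper opens to 87 mm and grips with 3 to 60 N. Pads are 19 mm wide; open, the fingers measure 117 mm over their backs; the gripper's body (75 mm by 190 mm) begins 51 mm behind the grasp point.
Start: joints at [-84.998, 30.224, 82.088, -0, 67.689, -10.227], TCP at [0.164, -0.603, 0.242] pointing down, gripper open.
Joint ranges: [-176.69, 176.69], [-43.24, 126.21], [12.49, 139.97], [-82, 262], [0, 151.66], [-163.58, 163.58]. Speed limits (degrees/s): [159.86, 159.86, 180, 180, 180, 180].

## Interface

Orientations are given as a 3x3 rotation matrix whose columns are the frame's x, y, z axes.
In Python, from rig import read_state, capture, camera_info, hand_in, spot_in, silhouettes gives the robot as it stands.
- The arm moves only by the shell command python3 -m jog 'ROWS'. ROWS is text: rows parted by semicolons, each of 7 numbers parted by spaces: the shift along the tool's x, y, z in m, then the turn, a rotation vector about the tool's x, y, z in degrees, then the opening, from 0 (shut) to 1 (fully open). A call has 1 to 8 rows; each row is the pose to reach, as a shift and turn from the pose commanded when the call began, along the tool's axes at that moment; what a row does not reach only later rows make up. A row lasts 1/8 s, in which the tool goes at most 62.5 mm and 10.7 degrees, less where a joint would pass 70% of its speed; a pose out of reach is approached as far as the arm can. A call with a gripper value outside its range is refused whole. The fingers move at their own pace and stop on an object; the grip force is fixed at half the most. Time passes only in rows, so rows that repeat a pose let the fingers close. It gives the time, the measured TCP pose, the force and the opening at its end, in the units of the state.
- read_state(): the state, without advancing time (a new reading comes with each control period).
- capture(name): name is "side" or "top" or "wrist"; returns (picture, depth): 480x640x3 uint8, red, green, blue; 480x640 float32, m along the optical axis (not along the pixel's ray), 0 where there is no reading.
- camera_info(name): a dict with "vfov" (degrees; the focal length in pixels is half the picture's height over the tangent of half this angle, whatever the lens; pixels are square), "cx", "cy" (the principal point, pixels), "R" (3x3) and "t" (3): a world point X has camera coordinates R X + t; the wrist camera has in their place "tool_from_camera" (4x4, takes a point from camera to tool coordinates, whose origin is the TCP and whose axes are the tool frame's). Camera axes: x right, y down, z forward; pixel columns grow to the right and rows downward; lengths in m; the calibration is good to about 2 mm. A picture is of the moment at which its call begins: read the wrist's pose just before it. camera_info takes no time and is no camera call.
- hand_in(): hands the job in, once; it reports no verdict.
Trained networks look in the newest picture that a camera, given by its name, has taken for a name from the list of things; names that differ only in an ending like _2 or _b are one class to them, and where a whole thing is asked for, a point or a joint stands for the part that bears it (a point fixed in the world has none). Each returns a list of dicts, best first, with "score" (0 to 1); they miss things now and then, are a little off and sometimes report something else, mostly with a low value. They report only what shows in the picture. A call takes as long as a camera call.
- spot_in(label, camera): "centre" ([x, y, z] in m, in world coordinates, good to about 4 mm: the middle of the surface that is visible of it).
- silhouettes(label, camera): "region" (480x640 bool, what is visible of it).
The state is a dict: "time_s": time; "joint_positions": joint angles; "qvel": joint speeds; "tau": joint torques, N m; "position": TCP position; "tcp_rot": TCP orientation; "force": force on the tool from outside, world axes, zero at the start; "moment": the same for the moment, N m; "opening": opening from 0.0 (shut) to 1.0 (fully open).
Only numpy, scipy, OpenCV 4.12 (cv2) and the standard library are available. Lean on these libraries where they do the work, as an engineer would, in place of code of your own. Each camera call takes 0.05 s, during which the arm holds its last target.

## Task

The canister with the blue lid should have been emptied, but a steel balance weight may still be in it. Lift it, hold it still a moment to feel its weight, shake it briskly to and fro in the air twice close to where it stood, then set it upright inside the green tray if it is empty or inside the orange tray if something is still in it. Do not drop it, and leave the white-lidded canister alone.

Things in the scene. Friction and masses are not known exactly. Their poses are not given: they have to be found in the camera images.
- canister_blue_center (a point): round closed grey canister, upright, 59 mm across, 70 mm high, two black bands, blue lid (fixed on). Point: on its axis (z), 35 mm over its foot. Weighs 110 to 130 g; a loose steel weight inside (unseen, 36 mm across, knocks about) adds 300 g: 1.2 N or 4.1 N in all. Stands on a 4 mm cork coaster. A proper shake: strokes of 60 mm or more at 0.2 m/s, stopping or turning at each end, foot over 60 mm up.
- canister_white_center (a point): round closed grey canister, upright, 59 mm across, 70 mm high, two black bands, white lid (fixed on). Point: on its axis (z), 35 mm over its foot. A bystander on a coaster of the same kind, to be left alone.
- tray_green: shallow square green plastic tray fixed to the worktop, 150x150 mm outside, walls 4 mm thick and 15 mm high, inner floor 4 mm over the worktop. Origin: centre of its underside; x and y along its sides. Tray for canisters found empty.
- tray_orange: shallow square orange plastic tray fixed to the worktop, 150x150 mm outside, walls 4 mm thick and 15 mm high, inner floor 4 mm over the worktop. Origin: centre of its underside; x and y along its sides. Tray for canisters that still hold something.

How it is judged:
By the outcome, as a careful person would: the job done as asked, in the order asked, and still so for the second after the job is handed in, with the robot touching nothing.
It also fails if it takes over 45 s, if anything falls off the work surface, if the arm or the gripper's body presses on something with over 40 N, if the wrist force passes 120 N, or if a joint passes its speed limit or range.

## Working session

There is one attempt and no reset: what is moved stays moved. The work goes in short steps, Python scripts to look and compute and a shell command to move; the robot and the scene stay as the last step left them, time stands still between calls to the robot, and variables do not carry over. Pictures are saved under pics/ and viewed, and the job is handed in when it is done.

```bash
mkdir -p pics; python3 - <<'E'
from rig import *
import cv2
s=read_state(); print(s)
for c in ["top","side"]:
    p,d=capture(c); cv2.imwrite(f"pics/{c}0.png",p[:,:,::-1])
    for l in ["canister_blue_center","canister_white_center","tray_green","tray_orange"]:
        print(c,l,[(r["score"],r["centre"]) for r in spot_in(l,c)][:3])
E
```

```text
{'time_s': 0.0, 'joint_positions': array([-8.49979969e+01,  3.02788083e+01,  8.21567936e+01, -4.86032715e-04,
        6.76886488e+01, -1.02287304e+01]), 'qvel': array([ 0.00953538, -0.01053508, -0.01935279,  0.10174273, -0.03924527,
       -0.17602573]), 'tau': array([-6.30004033e-04, -4.40043712e+01, -1.76593530e+01,  6.32363674e-02,
        5.82431629e-02, -1.59167607e-04]), 'position': array([ 0.16414138, -0.60234177,  0.24057102]), 'tcp_rot': array([[ 2.62709681e-01, -9.64874906e-01, -1.96897744e-04],
       [-9.64872563e-01, -2.62709483e-01,  2.15963827e-03],
       [-2.13550768e-03, -3.77376649e-04, -9.99997649e-01]]), 'force': array([-0.28973151, -0.65717535,  0.76470626]), 'moment': array([ 0.02354228,  0.04853616, -0.02364719]), 'opening': 1.0017828740303227}
top canister_blue_center [(0.63, [0.5396, 0.0918, 0.0722]), (0.38, [0.531, -0.0928, 0.0755])]
top canister_white_center [(0.84, [0.5329, -0.092, 0.0743])]
top tray_green [(0.94, [0.453, 0.3211, 0.0022])]
top tray_orange [(0.59, [0.4653, -0.3075, 0.004])]
side canister_blue_center [(0.72, [0.5391, 0.1071, 0.0629])]
side canister_white_center [(0.58, [0.5303, -0.0771, 0.0619])]
side tray_green [(0.73, [0.4523, 0.3219, 0.003])]
side tray_orange [(0.83, [0.4623, -0.3013, 0.0033])]
```

View pics/top0.png

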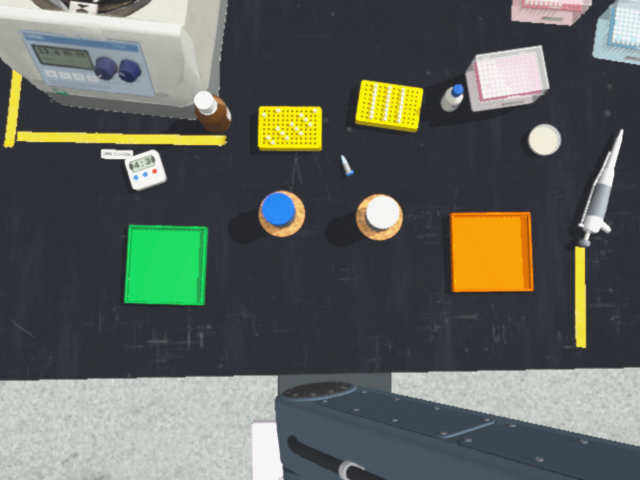

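View pics/side0.png

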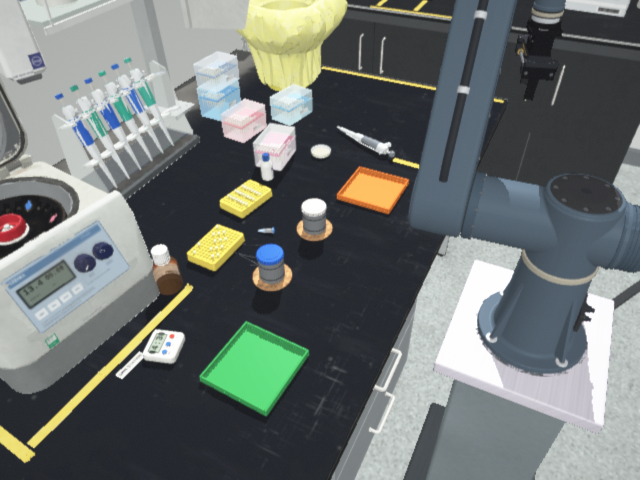

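```bash
python3 - <<'E'
from rig import *
import cv2, numpy as np
ci=camera_info("top"); print(ci)
p,d=capture("top")
f=240/np.tan(np.radians(ci["vfov"]/2))
for l in ["canister_blue_center","canister_white_center","tray_green","tray_orange"]:
    r=silhouettes(l,"top")
    if not r: continue
    m=r[0]["region"]&(d>0)
    v,u=np.nonzero(m); z=d[v,u]
    P=np.c_[(u-ci["cx"])/f*z,(v-ci["cy"])/f*z,z]
    W=(P-np.array(ci["t"]))@np.array(ci["R"])
    print(l,r[0]["score"],len(W),W.min(0).round(3),W.max(0).round(3),np.percentile(W[:,2],[5,50,95]).round(3))
    if "can" in l:
        T=W[(W[:,2]>0.068)&(W[:,2]<.085)]
        h=T[:,:2].astype(np.float32)
        print(" lid",len(T),cv2.minEnclosingCircle(h),h.mean(0))
    else:
        print(cv2.minAreaRect(W[:,:2].astype(np.float32)))
E
```

```text
{'vfov': 49.3429082825114, 'cx': 325.1073314794442, 'cy': 242.2377330338344, 'R': array([[-0.02186444, -0.9996522 , -0.01474561],
       [-0.99651604,  0.02297846, -0.08017342],
       [ 0.08048437,  0.01294129, -0.99667186]]), 't': array([0.02220639, 0.48714099, 0.97684771])}
canister_blue_center 0.71 928 [0.517 0.066 0.002] [0.575 0.128 0.081] [0.03  0.075 0.078]
 lid 814 ((0.5461904406547546, 0.0946333184838295), 0.029848849400877953) [0.54589444 0.09437916]
canister_white_center 0.64 945 [ 0.505 -0.133  0.001] [ 0.563 -0.065  0.08 ] [0.02  0.074 0.078]
 lid 822 ((0.5356544852256775, -0.0947863906621933), 0.030376655980944633) [ 0.5344373  -0.09434455]
tray_green 0.68 6222 [ 0.373  0.239 -0.003] [0.532 0.401 0.02 ] [0.002 0.005 0.015]
((0.45201465487480164, 0.3210602104663849), (0.15745821595191956, 0.1554982215166092), 86.79435729980469)
tray_orange 0.93 6379 [ 0.385 -0.387 -0.004] [ 0.542 -0.228  0.021] [0.001 0.005 0.015]
((0.46308833360671997, -0.3064879775047302), (0.15524396300315857, 0.15579292178153992), 87.5505599975586)
```

The top view shows the blue lid at (278,209), the white lid at (381,212), the green tray centre at (166,265) and the orange tray centre at (491,252). These agree with the network positions and the given sizes. The blue canister's axis is at about (0.546, 0.094). I'm moving above it with the tool orientation unchanged.

```bash
cat > h.py <<'E'
from rig import *
import numpy as np
def go(x,y,z):
    s=read_state(); d=np.array([x,y,z])-s["position"]
    print("shift tool",(s["tcp_rot"].T@d).round(4),"from",s["position"].round(4),"t",s["time_s"])
E
python3 -m jog '-0.022 -0.021 0 0 0 0 1; -0.062 -0.060 0 0 0 0 1; -0.105 -0.101 0 0 0 0 1; -0.148 -0.143 0 0 0 0 1; -0.191 -0.185 0 0 0 0 1; -0.234 -0.226 0 0 0 0 1; -0.270 -0.261 0 0 0 0 1; -0.290 -0.280 0 0 0 0 1'; python3 -m jog '-0.022 -0.021 0 0 0 0 1; -0.062 -0.060 0 0 0 0 1; -0.105 -0.101 0 0 0 0 1; -0.148 -0.143 0 0 0 0 1; -0.191 -0.185 0 0 0 0 1; -0.234 -0.226 0 0 0 0 1; -0.270 -0.261 0 0 0 0 1; -0.282 -0.272 0 0 0 0 1'; python3 -m jog '0 0 0 0 0 0 1; 0 0 0 0 0 0 1'
python3 - <<'E'
from h import *
import cv2
s=read_state(); print(s["joint_positions"].round(1),s["tcp_rot"].round(4))
p,d=capture("wrist"); cv2.imwrite("pics/w1.png",p[:,:,::-1])
ci=camera_info("wrist"); print(ci)
f=240/np.tan(np.radians(ci["vfov"]/2))
for l in ["canister_blue_center"]:
    r=silhouettes(l,"wrist")
    for q in r[:2]:
        m=q["region"]&(d>0); v,u=np.nonzero(m); z=d[v,u]
        P=np.c_[(u-ci["cx"])/f*z,(v-ci["cy"])/f*z,z,np.ones(len(z))]
        W=(P@np.array(ci["tool_from_camera"]).T)[:,:3]@s["tcp_rot"].T+s["position"]
        T=W[(W[:,2]>.066)&(W[:,2]<.085)]
        print(q["score"],len(W),len(T),T.min(0),T.max(0),np.median(T[:,2]))
        if len(T)>5:print(cv2.minEnclosingCircle(T[:,:2].astype(np.float32)),T.mean(0))
go(0.546,0.0945,0.042)
E
```

```text
time_s: 1.75
position: [0.3588, -0.2473, 0.2418]
tcp_rot: [[0.265, -0.964, 0.0], [-0.964, -0.265, 0.0], [-0.0, -0.0, -1.0]]
force: [0.4, -0.6, -0.2]
opening: 1.0
time_s: 2.75
position: [0.5477, 0.0964, 0.2416]
tcp_rot: [[0.266, -0.964, 0.001], [-0.964, -0.266, 0.0], [0.0, -0.001, -1.0]]
force: [0.1, -0.5, 0.2]
opening: 0.998
time_s: 3.0
position: [0.5457, 0.0926, 0.2414]
tcp_rot: [[0.262, -0.965, -0.001], [-0.965, -0.262, -0.001], [0.0, 0.001, -1.0]]
force: [0.8, 0.6, 0.7]
opening: 1.001
[-1.9 24.8 92.4 -0.  62.9 72.9] [[ 2.615e-01 -9.652e-01 -1.300e-03]
 [-9.652e-01 -2.615e-01 -6.000e-04]
 [ 3.000e-04  1.400e-03 -1.000e+00]]
{'vfov': 61.2195288590487, 'cx': 323.6185032723585, 'cy': 231.62927093256036, 'tool_from_camera': array([[ 9.99998873e-01,  1.20432739e-03, -8.96860550e-04,
        -5.79234831e-04],
       [-9.10536305e-04,  9.61277486e-01,  2.75580778e-01,
        -7.59584662e-02],
       [ 1.19402133e-03, -2.75579650e-01,  9.61277499e-01,
        -1.43156768e-01],
       [ 0.00000000e+00,  0.00000000e+00,  0.00000000e+00,
         1.00000000e+00]])}
0.81 4688 4304 [0.51884207 0.06637483 0.06605003] [0.57891409 0.12618804 0.07745018] 0.07449353826497242
((0.5487106442451477, 0.09586118161678314), 0.030449865385890007) [0.55015855 0.09625536 0.074375  ]
shift tool [-0.002  -0.0008  0.1996] from [0.5459 0.0924 0.2416] t 3.1
```

View pics/w1.png

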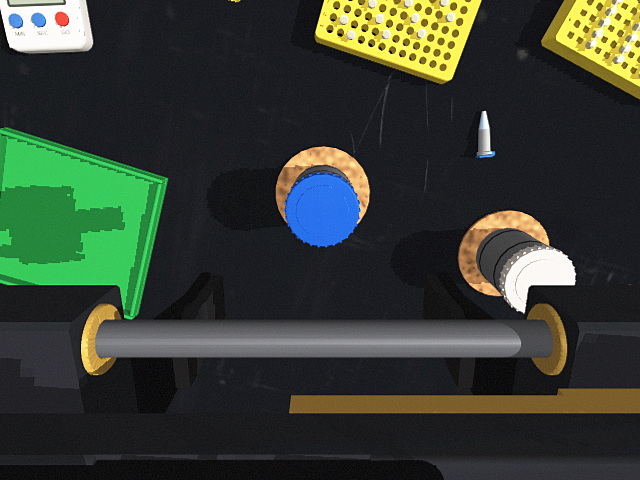

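```bash
python3 -m jog '-0.002 -0.002 0.02 0 0 0 1; -0.002 -0.002 0.055 0 0 0 1; -0.002 -0.002 0.09 0 0 0 1; -0.002 -0.002 0.12 0 0 0 1; -0.002 -0.002 0.12 0 0 0 1'
python3 - <<'E'
from h import *
import cv2
go(.548,.0955,.043)
p,d=capture("wrist"); cv2.imwrite("pics/w2.png",p[:,:,::-1])
F=[]
for i in range(6):
    capture("side"); F.append(read_state()["force"])
print(np.mean(F,0),np.std(F,0))
E
```

```text
time_s: 3.72
position: [0.546, 0.0952, 0.1198]
tcp_rot: [[0.261, -0.965, -0.006], [-0.965, -0.261, 0.0], [-0.002, 0.006, -1.0]]
force: [-0.2, -0.0, 0.1]
opening: 1.0
shift tool [ 0.0004 -0.0025  0.0768] from [0.546  0.0952 0.1198] t 3.725
[0.34420647 0.16094061 0.45923094] [0.51739956 0.63472906 0.50261693]
```

View pics/w2.png

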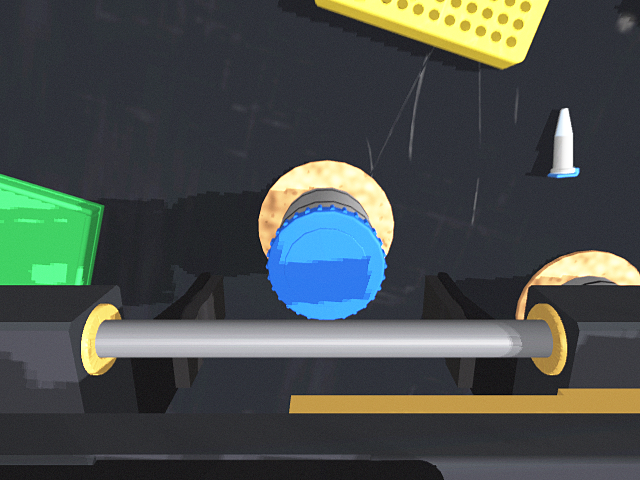

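The blue lid, centred at about (326,262), sits midway between the fingers (inner edges about 218 and 428). I'm descending and gripping.

```bash
python3 -m jog '0 -0.001 0.015 0 0 0 1; 0 -0.002 0.035 0 0 0 1; 0 -0.002 0.055 0 0 0 1; 0 -0.002 0.07 0 0 0 1; 0 -0.002 0.077 0 0 0 1; 0 -0.002 0.077 0 0 0 1'
python3 - <<'E'
from h import *
import cv2
go(.548,.0955,.043)
p,d=capture("wrist"); cv2.imwrite("pics/w3.png",p[:,:,::-1])
E
```

```text
time_s: 4.82
position: [0.5497, 0.0969, 0.044]
tcp_rot: [[0.263, -0.965, -0.001], [-0.965, -0.263, 0.0], [-0.0, 0.001, -1.0]]
force: [-0.6, 0.2, 0.1]
opening: 0.999
shift tool [0.0009 0.002  0.001 ] from [0.5497 0.0969 0.044 ] t 4.825
```

View pics/w3.png

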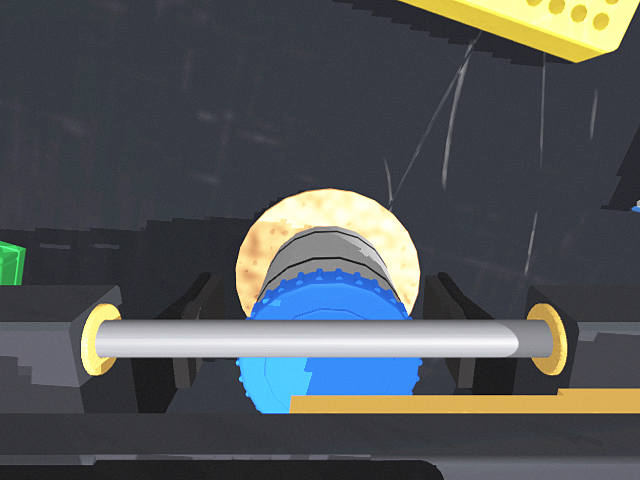

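The lid (columns 238–418, widest near row 365) is centred between the pads, and row 365 is where the TCP axis should project. I'm closing the gripper.

```bash
python3 -m jog '0 0 0 0 0 0 0.6; 0 0 0 0 0 0 0.4; 0 0 0 0 0 0 0.4; 0 0 0 0 0 0 0.4; 0 0 0 0 0 0 0.4; 0 0 0 0 0 0 0.4'; python3 -m jog '0 0 0 0 0 0 0.3; 0 0 0 0 0 0 0.3'
```

```text
time_s: 5.62
position: [0.5502, 0.0966, 0.0449]
tcp_rot: [[0.263, -0.965, 0.001], [-0.965, -0.263, -0.0], [0.001, -0.001, -1.0]]
force: [0.8, -2.3, 2.8]
opening: 0.666
time_s: 5.88
position: [0.5502, 0.0966, 0.0448]
tcp_rot: [[0.263, -0.965, 0.001], [-0.965, -0.263, -0.0], [0.001, -0.001, -1.0]]
force: [-0.7, -2.6, 5.2]
opening: 0.666
```

Gripped: 0.666 × 87 mm ≈ 58 mm, which matches the canister. Next I lift and hold.

```bash
python3 -m jog '0 0 -0.008 0 0 0 0.3; 0 0 -0.025 0 0 0 0.3; 0 0 -0.05 0 0 0 0.3; 0 0 -0.075 0 0 0 0.3; 0 0 -0.1 0 0 0 0.3; 0 0 -0.115 0 0 0 0.3; 0 0 -0.12 0 0 0 0.3; 0 0 -0.12 0 0 0 0.3';  python3 -m jog '0 0 0 0 0 0 0.3; 0 0 0 0 0 0 0.3; 0 0 0 0 0 0 0.3; 0 0 0 0 0 0 0.3; 0 0 0 0 0 0 0.3; 0 0 0 0 0 0 0.3'
python3 - <<'E'
from h import *
import cv2
F=[]
for i in range(14):
    p,d=capture("side"); F.append(read_state()["force"])
cv2.imwrite("pics/s4.png",p[:,:,::-1])
print(np.mean(F,0),np.std(F,0)); s=read_state();print(s["position"],s["opening"],s["time_s"])
E
```

```text
time_s: 6.88
position: [0.5495, 0.0969, 0.1644]
tcp_rot: [[0.263, -0.965, -0.001], [-0.965, -0.263, 0.0], [-0.0, 0.001, -1.0]]
force: [-0.9, -0.2, -4.2]
opening: 0.661
time_s: 7.62
position: [0.5499, 0.0969, 0.1646]
tcp_rot: [[0.263, -0.965, 0.0], [-0.965, -0.263, 0.0], [-0.0, -0.0, -1.0]]
force: [-0.7, 0.4, -3.5]
opening: 0.666
[ 0.09259605 -0.02623974 -4.21931846] [0.43985143 0.50368    0.31820382]
[0.54987301 0.09688127 0.16453044] 0.6683486499915757 8.325
```

View pics/s4.png

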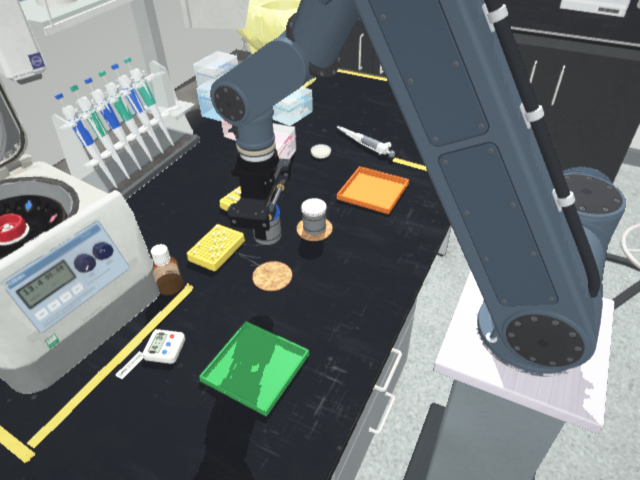

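The side view shows the canister aloft in the gripper at about (267,228) and the bare coaster at (272,276). The weight is 4.2 N, so the canister still holds something and goes to the orange tray. Now the shake, two strokes each way along the jaw axis.

```bash
python3 -m jog '0.02 0 0 0 0 0 0.3; 0.05 0 0 0 0 0 0.3; 0.05 0 0 0 0 0 0.3; 0 0 0 0 0 0 0.3; -0.05 0 0 0 0 0 0.3; -0.05 0 0 0 0 0 0.3; 0 0 0 0 0 0 0.3; 0.05 0 0 0 0 0 0.3';  python3 -m jog '0 0 0 0 0 0 0.3; -0.05 0 0 0 0 0 0.3; -0.1 0 0 0 0 0 0.3; -0.1 0 0 0 0 0 0.3'; python3 -m jog '0.05 0 0 0 0 0 0.3; 0.1 0 0 0 0 0 0.3; 0.1 0 0 0 0 0 0.3'; python3 -m jog '-0.025 0 0 0 0 0 0.3; -0.05 0 0 0 0 0 0.3; -0.05 0 0 0 0 0 0.3;-0.05 0 0 0 0 0 0.3;-0.05 0 0 0 0 0 0.3'
python3 - <<'E'
from h import *
import cv2
F=[]
for i in range(6):
    p,d=capture("side"); F.append(read_state()["force"])
cv2.imwrite("pics/s5.png",p[100:340,140:460,::-1])
p,d=capture("wrist");cv2.imwrite("pics/w5.png",p[:,:,::-1])
print(np.mean(F,0),np.std(F,0)); print(read_state()["moment"])
go(0.463,-0.306,0.1645)
for l in ["tray_orange"]: print(spot_in(l,"side"))
E
```

```text
time_s: 9.32
position: [0.5636, 0.0476, 0.1647]
tcp_rot: [[0.265, -0.964, 0.001], [-0.964, -0.265, -0.001], [0.001, -0.001, -1.0]]
force: [1.3, -0.5, -4.4]
opening: 0.665
time_s: 9.82
position: [0.5345, 0.1481, 0.1643]
tcp_rot: [[0.267, -0.964, -0.003], [-0.964, -0.267, 0.001], [-0.002, 0.002, -1.0]]
force: [-0.3, -0.1, -3.3]
opening: 0.669
time_s: 10.2
position: [0.5652, 0.0444, 0.1648]
tcp_rot: [[0.258, -0.966, 0.003], [-0.966, -0.258, -0.002], [0.003, -0.002, -1.0]]
force: [-0.3, 0.3, -3.7]
opening: 0.669
time_s: 10.82
position: [0.5503, 0.0962, 0.1646]
tcp_rot: [[0.262, -0.965, 0.0], [-0.965, -0.262, -0.0], [0.0, -0.0, -1.0]]
force: [0.1, -0.8, -3.5]
opening: 0.665
[ 0.16295474 -0.10112014 -4.05188845] [0.69181844 0.60948506 0.53186716]
[ 0.05889276 -0.01357128 -0.01213418]
shift tool [0.3657 0.1895 0.    ] from [0.55   0.0967 0.1645] t 11.175
[{'centre': [0.4601, -0.3015, 0.003], 'score': 0.81}]
```

View pics/s5.png

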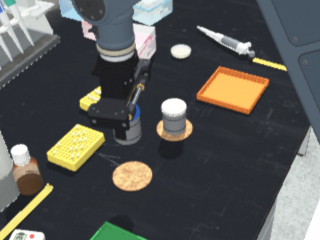

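View pics/w5.png

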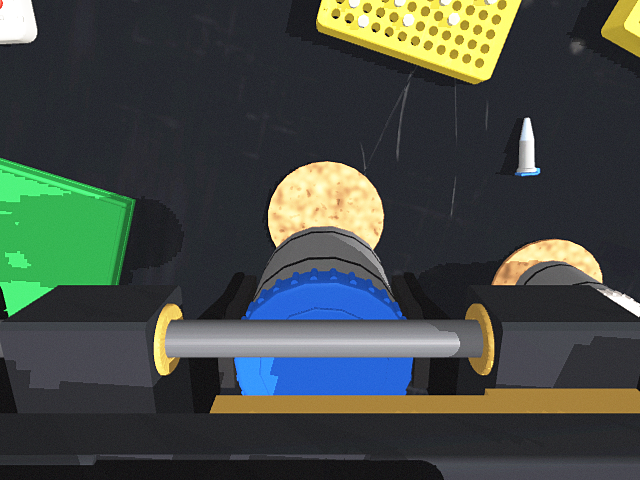

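The canister is still upright in the grip (lid centred at about (325,340)) and still reads about 4 N, so the strokes held. Carrying it to the orange tray; the foot passes well above the white lid.

```bash
python3 -m jog '0.010 0.005 0 0 0 0 0.3; 0.035 0.018 0 0 0 0 0.3; 0.07 0.036 0 0 0 0 0.3; 0.105 0.054 0 0 0 0 0.3; 0.14 0.073 0 0 0 0 0.3; 0.175 0.091 0 0 0 0 0.3; 0.21 0.109 0 0 0 0 0.3; 0.245 0.127 0 0 0 0 0.3'; python3 -m jog '0.035 0.018 0 0 0 0 0.3; 0.07 0.036 0 0 0 0 0.3; 0.098 0.051 0 0 0 0 0.3; 0.115 0.060 0 0 0 0 0.3; 0.121 0.063 0 0 0 0 0.3; 0.121 0.063 0 0 0 0 0.3; 0.121 0.063 0 0 0 0 0.3'
python3 - <<'E'
from h import *
import cv2
s=read_state()
print(s["force"],s["joint_positions"].round(1))
p,d=capture("side");cv2.imwrite("pics/s6.png",p[50:340,200:500,::-1])
go(0.4625,-0.305,0.0455)
E
```

```text
time_s: 12.22
position: [0.491, -0.1747, 0.1647]
tcp_rot: [[0.262, -0.965, 0.0], [-0.965, -0.262, -0.0], [0.0, -0.0, -1.0]]
force: [0.5, -0.7, -3.7]
opening: 0.671
time_s: 13.1
position: [0.4627, -0.3048, 0.1644]
tcp_rot: [[0.264, -0.965, -0.001], [-0.965, -0.264, 0.001], [-0.001, 0.0, -1.0]]
force: [-0.0, 1.2, -3.7]
opening: 0.666
[-0.03697068  1.20359657 -3.66432108] [-44.9  30.8  96.6   0.   52.7  29.7]
shift tool [0.0002 0.0003 0.119 ] from [ 0.4628 -0.3049  0.1645] t 13.15
```

View pics/s6.png

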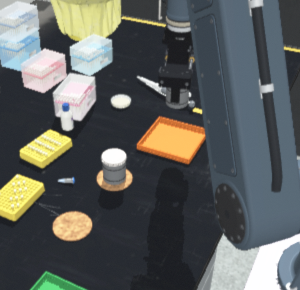

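```bash
python3 -m jog '0 0 0.008 0 0 0 0.3; 0 0 0.025 0 0 0 0.3; 0 0 0.045 0 0 0 0.3; 0 0 0.065 0 0 0 0.3; 0 0 0.085 0 0 0 0.3; 0 0 0.1 0 0 0 0.3; 0 0 0.11 0 0 0 0.3; 0 0 0.114 0 0 0 0.3'; python3 -m jog '0 0 0.002 0 0 0 0.3; 0 0 0.004 0 0 0 0.3; 0 0 0.004 0 0 0 0.3'; python3 -m jog '0 0 0.001 0 0 0 0.3; 0 0 0.002 0 0 0 0.3; 0 0 0.002 0 0 0 0.3'
```

```text
time_s: 14.15
position: [0.4627, -0.306, 0.05]
tcp_rot: [[0.263, -0.965, -0.0], [-0.965, -0.263, 0.0], [-0.0, 0.0, -1.0]]
force: [0.2, 0.7, -4.9]
opening: 0.669
time_s: 14.52
position: [0.4628, -0.3063, 0.0468]
tcp_rot: [[0.263, -0.965, 0.0], [-0.965, -0.263, -0.0], [0.0, -0.0, -1.0]]
force: [0.2, -0.8, -4.5]
opening: 0.668
time_s: 14.9
position: [0.4628, -0.3063, 0.045]
tcp_rot: [[0.263, -0.965, 0.0], [-0.965, -0.263, -0.0], [0.0, -0.0, -1.0]]
force: [-0.7, 0.8, 0.4]
opening: 0.667
```

The load has come off (force z is about 0), so the canister is on the floor of the tray. Releasing with a small opening, then fully, and rising straight up.

```bash
python3 -m jog '0 0 0 0 0 0 0.7; 0 0 0 0 0 0 0.8; 0 0 0 0 0 0 1; 0 0 0 0 0 0 1; 0 0 0 0 0 0 1; 0 0 0 0 0 0 1' && python3 -m jog '0 0 -0.01 0 0 0 1; 0 0 -0.03 0 0 0 1; 0 0 -0.055 0 0 0 1; 0 0 -0.08 0 0 0 1; 0 0 -0.11 0 0 0 1; 0 0 -0.14 0 0 0 1; 0 0 -0.15 0 0 0 1; 0 0 -0.15 0 0 0 1'
python3 - <<'E'
from h import *
import cv2
p,d=capture("side");cv2.imwrite("pics/s7.png",p[:,:,::-1])
p,d=capture("wrist");cv2.imwrite("pics/w7.png",p[:,:,::-1])
print(spot_in("canister_blue_center","wrist"),spot_in("canister_white_center","side"))
E
```

```text
time_s: 15.65
position: [0.4627, -0.3062, 0.0445]
tcp_rot: [[0.263, -0.965, 0.0], [-0.965, -0.263, -0.0], [0.0, -0.0, -1.0]]
force: [-0.0, -0.7, -1.0]
opening: 0.997
time_s: 16.65
position: [0.4628, -0.3063, 0.1951]
tcp_rot: [[0.263, -0.965, 0.001], [-0.965, -0.263, -0.001], [0.001, -0.001, -1.0]]
force: [-0.2, -0.3, -0.7]
opening: 0.998
[{'centre': [0.4654, -0.3046, 0.0729], 'score': 0.76}] [{'centre': [0.5306, -0.0748, 0.0628], 'score': 0.82}]
```

View pics/s7.png

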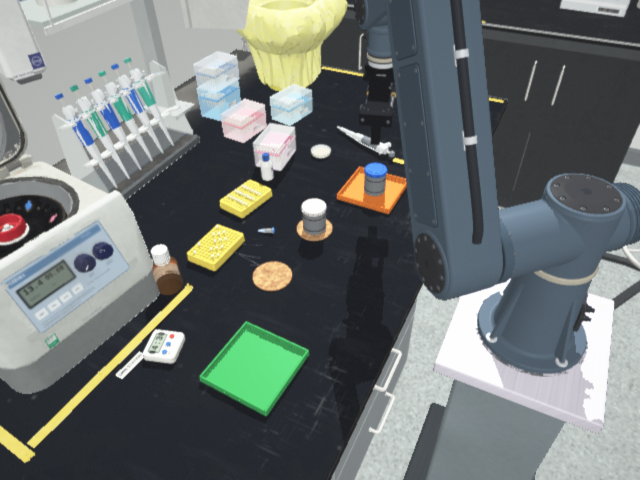

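View pics/w7.png

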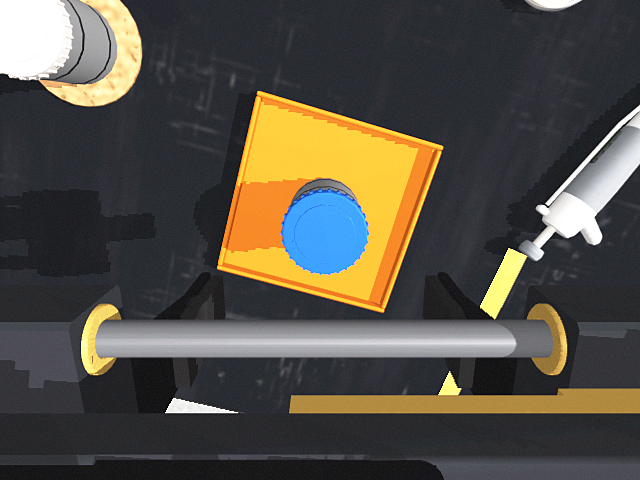

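The canister stands upright in the middle of the orange tray: (375,180) in the side view and lid (325,232) in the wrist view. The white canister stands where it was at (314,216), and the gripper is clear.

```bash
python3 -c "
from rig import hand_in; print(hand_in())"
```

```text
the job is handed in; nothing more can be done
None
```

The blue-lidded canister still had the weight in it, so I set it upright in the orange tray and handed the job in at about 17 s.

- **Weighing:** held still about 120 mm above its coaster, it read 4.2 N, and about 4.05 N after the shake. That matches the 4.1 N expected with the weight inside.
- **Shake:** I commanded two 100 mm strokes each way at about 0.4 m/s, with the foot about 124 mm up. The tool poses I read at the stroke ends confirm the length. I had no reading of speed during the strokes.
- **Placing:** the final pictures show the canister upright near the middle of the tray, with its lid at (0.465, -0.305, 0.073). The gripper is open and about 150 mm above where it let go.
- **White-lidded canister:** it stands where it was; the side-camera position agrees with the first one to about 2 mm.

The wrist and top cameras disagreed by about 3 mm on where the canister first stood, so I went between the two. No check failed.

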